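# Clamp the sharpening stone in its cam-locked holder

## Task

Clamp the sharpening stone in the stone holder: flip the holder's cam lever outwards, away from the bed, to draw the jaw back, then lay the stone lengthwise and flat on the bed between the low end stop and the jaw. Then flip the cam lever all the way back towards the stone, so that the jaw presses the stone home against the end stop and is locked. Leave the chisel, gimlet, hoop driver and brush where they lie.

Things in the scene. Friction and masses are not known exactly. Their poses are not given: they have to be found in the camera images.
- stone_holder: The stone holder, fixed to the bench: wooden board 100 x 385 x 12 mm (x -50 to 50, y -130 to 255 mm in its frame), turned by up to 10 degrees. Origin at bench height under the middle of the stone's place; x to the back (away from the robot), y along the board to the jaw, z up. The jaw's slide and steel cheeks behind the jaw reach z = 72 mm. No walls beside the stone.
- seat (a point): Middle of the stone's place, on the smooth flat steel bed, 80 mm wide, whose top is 14 mm above the bench; axes as the holder's. With the stone home, its origin is here and its length along y, either way round.
- end_stop (a point): Middle of the upper edge of the inner face of the low wooden end stop, 102.5 mm from the seat towards -y: 12 mm high above the bed, 90 mm wide, 18 mm thick.
- jaw (a joint): How far (m) the jaw is pressed into its spring, along the holder's +y: 0 (relaxed) to 0.011; 4 N at 0, 8 N at 0.008. About 0.008 with the stone home and the lever locked. The spring rides on a slide that the cam moves.
- jaw_face (a point): Middle of the upper edge of the jaw's face, which meets the stone's end; moves with the jaw. Wooden block 80 mm wide, 24 mm thick, top 46 mm above the bench (32 mm above the bed). Empty and locked, the gap from jaw to end stop is 197 mm, too short for the 205 mm stone; with the lever at 1.22 the cam has drawn the jaw back and the gap is 215 mm (face 112.5 mm from the seat).
- lever (a joint): Angle (rad) of the cam lever about the holder's x: 0 = leaning 35 degrees towards the bed (-y), jaw forward and locked; 0.61 upright; 1.22 = leaning 35 degrees outwards (+y), jaw drawn back 18 mm. Free above 0.85 (the stone then fits), locked below 0.2. It stays where it is left; 4 to 7 N at the knob move it, and its friction holds the jaw.
- oilstone: The sharpening stone in its wooden block, loose on the bench to the left, 0.6 to 0.9 kg: block 62 x 205 mm, 22 mm high; on it the grey stone, 46 mm wide, 170 mm long, its top 35 mm above the underside. Origin in the middle of the underside, y along its length, z up. Grip it across the grey stone, which stands 13 mm above the block, or across the block.
- lever_knob (a point): Centre of the black ball, 26 mm in diameter, at the end of the lever, 80 mm from the hinge; the lever is a round steel rod 12 mm thick. At 0 the ball is 46 mm nearer the bed (-y) than the hinge and 66 mm above it; upright it is 142 mm above the bench. Rod and ball are polished and slippery.
- lever_hinge (a point): The lever's hinge pin, along the holder's x, 62 mm above the bench and 190 mm from the holder's origin along its y axis.
- chisel: Chisel 25 x 275 x 25 mm with a wooden handle, at the front of the bench; to be left alone. Origin under its middle.
- gimlet: Gimlet (T-handled hand drill) 84 x 124 x 19 mm, at the front of the bench; to be left alone. Origin under its middle.
- driver: Hoop driver, a blunt steel blade on a wooden handle, 48 x 193 x 34 mm, behind the holder; to be left alone. Origin under its middle.
- brush: Wooden bench brush 44 x 266 x 62 mm, behind the holder; to be left alone. Origin under its middle.

How it is judged:
By the outcome, as a careful person would: the job done as asked, in the order asked, and still so for the second after the job is handed in, with the robot touching nothing.
It also fails if it takes over 64 s, if anything falls off the work surface, if the arm or the gripper's body presses on something with over 40 N, if the wrist force passes 120 N, or if a joint passes its speed limit or range.

## Robot

A 6-joint arm with a two-finger parallel gripper is mounted at the origin on a cart in front of the work surface, level with it; the furniture and walls round the work are solid. World frame = base frame: x ahead of the robot, y to its left, z up, the work surface at z = 0. Lengths are in m, angles in rad, forces in N, time in s.
With the tool pointing down it reaches from about 0.275 to 0.725 m from the base axis. Payload 15.9 kg.
Tool frame: the origin (TCP) lies midway between the tips of the shut fingers; the grasp point (between the pads) lies 19 mm behind it (env.grasp_offset is the distance from the TCP to the grasp point, in m); z points along the fingers, x is the direction in which the jaws open and shut, and the axes are right-handed (so a half turn about z gives the same grasp; the last joint's range is limited). The gripper opens to 85 mm and grips with 20 to 120 N. Pads are 22 mm wide; open, the fingers measure 114 mm over their backs; the gripper's body (76 mm by 85 mm) begins 54 mm behind the grasp point. The pads swing forward as they close: fully open they stand 13 mm farther back than shut.
Start: joints at [1.222, 0.213, -0.034, 1.323, 0, 1.571], TCP at [0.171, 0.47, 0.231] pointing down, gripper open.
Joint ranges: [-2.98, 2.98], [-0.74, 1.72], [-1.14, 1.35], [-2.1, 2.04], [-1.57, 1.44], [-3.14, 3.14]. Speed limits (rad/s): [1.89, 1.89, 2.39, 2.57, 3.14, 3.14].

## Interface

Orientations are given as a 3x3 rotation matrix whose columns are the frame's x, y, z axes.
In Python, from rig import env gives the robot as it stands.
- The arm moves only by the tool servo_tool, never from a script. Its arguments are lists of equal length, an entry for each row: "xyz": the shift along the tool's x, y, z in cm, a list of three; "turn": the turn, a rotation vector about the tool's x, y, z in rad, a list of three; "jaw": the closure in counts, from 0 (fully open) to 255 (shut). In form: {"xyz": [[tx, ty, tz], ...], "turn": [[ax, ay, az], ...], "jaw": [jaw, ...]}. A call has 1 to 12 rows; each row shifts and turns the commanded pose from where the row before left it, along the tool's axes as they then stand; what a row does not reach is not made up. A row lasts 1/12 s, in which the tool goes at most 41.7 mm and 7.16 degrees, less where a joint would pass 70% of its speed; a pose out of reach is approached as far as the arm can. A call is refused whole if a number of a shift passes 4.17 or a number of a turn 0.125, either way. A call with a gripper value outside its range is refused whole. The fingers move at their own pace and stop on an object; "force" is the grip in N (left out, the last holds). Time passes only in rows, so rows that do not move let the fingers close. It gives the time, the measured TCP pose, the force and the opening at its end, in the units of the state.
- env.state(): the state, without advancing time (a new reading comes with each control period).
- env.get_image(name): name is "scene" or "top"; returns a dict with "color" (400x640x3 uint8, red, green, blue), "fx", "fy", "cx", "cy" (pixels), "k1" (the pictures are not rectified: a ray, as slopes to the right and down, at radius r is drawn at 1 + k1 r^2 times it, then the intrinsics apply), "R" (3x3) and "t" (3): a world point X has camera coordinates R X + t. Camera axes: x right, y down, z forward; pixel columns grow to the right and rows downward; lengths in m; the calibration is good to about 2 mm. A picture is of the moment at which its call begins. There is no depth.
- env.finish_job(): hands the job in, once; it reports no verdict.
The state is a dict: "clock": time; "qpos": joint angles; "joint_vel": joint speeds; "joint_torque": joint torques, N m; "ee_pos": TCP position; "ee_rot": TCP orientation; "ft_force": force on the tool from outside, world axes, zero at the start; "ft_torque": the same for the moment, N m; "gripper_width": finger opening in m.
Only numpy, scipy, OpenCV 4.12 (cv2) and the standard library are available. Lean on these libraries where they do the work, as an engineer would, in place of code of your own. Each camera call takes 0.05 s, during which the arm holds its last target. There are 200 camera calls.

## Working session

There is one attempt and no reset: what is moved stays moved. The work goes in short steps, Python scripts to look and compute and a tool call to move; the robot and the scene stay as the last step left them, time stands still between calls to the robot, and variables do not carry over. Pictures are saved under pics/ and viewed, about 8 in all and at most 12, crops included, and the job is handed in when it is done.

Besides the shell and the picture viewer there is one more tool, called after "Request:" as a command line: name --argument value ..., lists and objects as JSON in quotes. servo_tool: Moves the arm, as the interface text tells. Its arguments: {"type":"object","properties":{"xyz":{"type":"array"},"turn":{"type":"array"},"jaw":{"type":"array"},"force":{"type":"number"}},"required":["xyz","turn","jaw"]}

```bash
mkdir -p pics; ls; cat > h.py <<'E'
import numpy as np, cv2
from rig import env
def grab(n,f=None):
    im=env.get_image(n)
    if f: cv2.imwrite('pics/'+f,im['color'][:,:,::-1])
    return im
def K(im): return np.array([[im['fx'],0,im['cx']],[0,im['fy'],im['cy']],[0,0,1]])
def ray(im,px):
    u=cv2.undistortPoints(np.array(px,float).reshape(-1,1,2),K(im),np.array([im['k1'],0,0,0.]))[:,0] if False else None
    p=np.array(px,float).reshape(-1,2); d=(p-[im['cx'],im['cy']])/[im['fx'],im['fy']]; s=d.copy()
    for _ in range(20): s=d/(1+im['k1']*(s**2).sum(1,keepdims=True))
    R=np.array(im['R']);t=np.array(im['t'])
    return -R.T@t, np.c_[s,np.ones(len(s))]@R
def onz(im,px,z):
    c,d=ray(im,px); return c+d*((z-c[2])/d[:,2])[:,None]
def proj(im,X):
    X=np.array(X,float).reshape(-1,3); c=X@np.array(im['R']).T+np.array(im['t']); s=c[:,:2]/c[:,2:]
    s=s*(1+im['k1']*(s**2).sum(1,keepdims=True)); return s*[im['fx'],im['fy']]+[im['cx'],im['cy']]
E
sed -i '/if False/d' h.py
python3 - <<'E'
from h import *
np.set_printoptions(precision=4,suppress=True)
a=grab('top','top0.png');b=grab('scene','scene0.png')
for i in(a,b): print({k:v for k,v in i.items() if k!='color'}, -np.array(i['R']).T@i['t'])
print(env.state(), env.grasp_offset)
E
```

```text
pics
{'fx': 520.8787351202303, 'fy': 520.8787351202303, 'cx': 331.3423384219704, 'cy': 206.2474600058841, 'k1': -0.011600724002166088, 'R': array([[ 0.0606, -0.9982, -0.0007],
       [-0.9773, -0.0592, -0.2036],
       [ 0.2032,  0.013 , -0.9791]]), 't': array([0.0106, 0.5955, 1.3856])} [0.2997 0.0278 1.4778]
{'fx': 416.0645717605846, 'fy': 416.0645717605846, 'cx': 325.659633591369, 'cy': 185.28095752586435, 'k1': 0.018655737220945254, 'R': array([[ 0.6958, -0.7179,  0.0211],
       [-0.4821, -0.4887, -0.7272],
       [ 0.5323,  0.4958, -0.6861]]), 't': array([-0.3669,  0.3523,  0.6749])} [ 0.0659 -0.4259  0.727 ]
{'clock': 0.1, 'qpos': array([ 1.222 ,  0.2133, -0.035 ,  1.3235, -0.    ,  1.5708]), 'joint_vel': array([-0.0012, -0.0021,  0.0031, -0.0028, -0.0012,  0.0003]), 'joint_torque': array([  0.0006, -68.725 ,  48.7808,   0.0121,  -0.0001,   0.    ]), 'ee_pos': array([0.1708, 0.4696, 0.2309]), 'ee_rot': array([[ 0.3418,  0.9398, -0.0003],
       [ 0.9398, -0.3418, -0.0009],
       [-0.001 ,  0.    , -1.    ]]), 'ft_force': array([-0.1491, -0.0474,  0.5491]), 'ft_torque': array([-0.0435, -0.0776,  0.0028]), 'gripper_width': 0.08523433610760661} 0.0187
```

View pics/top0.png

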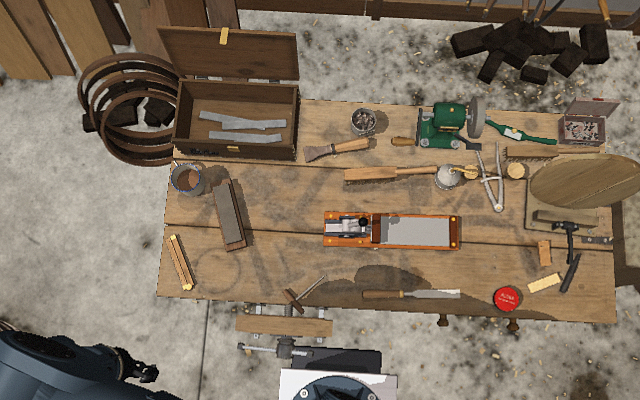

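View pics/scene0.png

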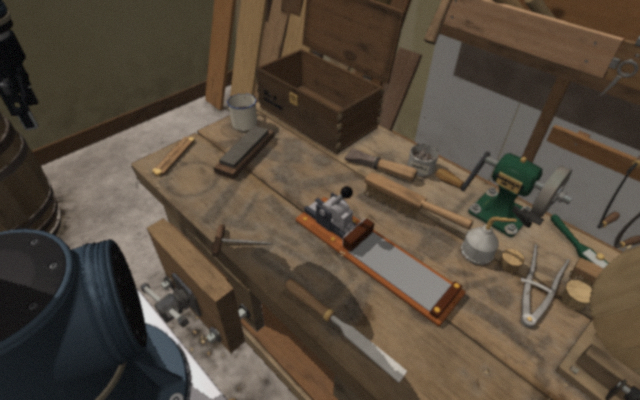

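The top view shows the holder at about (323–460, 211–250), with the jaw and lever at its left end. The stone lies at about (229,215), and the black knob is at (364,222) in top and (347,192) in scene. Next I measure these.

```bash
cat > m.py <<'E'
from h import *
np.set_printoptions(precision=4,suppress=True)
a=grab('top');b=grab('scene')
def blob(im,m,roi):
    x0,y0,x1,y1=roi; q=np.zeros(m.shape,np.uint8); q[y0:y1,x0:x1]=m[y0:y1,x0:x1]*255
    c=cv2.findContours(q,cv2.RETR_EXTERNAL,cv2.CHAIN_APPROX_NONE)[0]
    return max(c,key=cv2.contourArea)
A=a['color'];H=cv2.cvtColor(A,cv2.COLOR_RGB2HSV).astype(int)
board=blob(a,cv2.morphologyEx(((H[...,0]<14)&(H[...,1]>150)&(H[...,2]>90)).astype(np.uint8),cv2.MORPH_CLOSE,np.ones((15,15))),(310,200,475,260))
bed=blob(a,(H[...,1]<40)&(H[...,2]>110),(375,205,460,255))
g=blob(a,cv2.morphologyEx(((H[...,1]<75)&(H[...,2]<130)).astype(np.uint8),cv2.MORPH_OPEN,np.ones((5,5))),(205,170,255,255))
for n,c,z in(('board',board,.012),('bed',bed,.014),('grey',g,.035)):
    P=onz(a,c[:,0],z)[:,:2].astype(np.float32); r=cv2.minAreaRect(P); bx=cv2.boxPoints(r)
    e=bx[1]-bx[0],bx[2]-bx[1]; e=max(e,key=np.linalg.norm); print(n,r, 'ang',np.degrees(np.arctan2(e[1],e[0])))
def knob(im,roi):
    h=cv2.cvtColor(im['color'],cv2.COLOR_RGB2HSV); return cv2.minEnclosingCircle(blob(im,h[...,2]<40,roi))
ka,kb=knob(a,(350,205,372,240)),knob(b,(335,180,360,203)); print(ka,kb)
c1,d1=ray(a,ka[0]);c2,d2=ray(b,kb[0]);d1=d1[0];d2=d2[0]
s=np.linalg.lstsq(np.c_[d1,-d2],c2-c1,rcond=None)[0]; print('knob',c1+s[0]*d1,c2+s[1]*d2)
E
python3 m.py
python3 - <<'E'
from h import *
A=grab('top')['color'][:,:,::-1];B=grab('scene')['color'][:,:,::-1]
f=lambda I,s:cv2.resize(I,None,fx=s,fy=s,interpolation=cv2.INTER_CUBIC)
o=np.zeros((600,800,3),np.uint8)
o[:300,:800]=f(A[200:260,310:470],5); o[300:600,:200]=f(A[165:260,203:261],3.2)[:300,:200] if 0 else 0
t=f(A[165:260,203:261],3.1);o[302:302+t.shape[0],:t.shape[1]]=t[:298]
t=f(B[175:325,290:470],2.0)[:298];o[302:302+t.shape[0],200:200+t.shape[1]]=t
cv2.imwrite('pics/c1.png',o)
E
```

```text
board ((0.5443501472473145, -0.12557345628738403), (0.10043290257453918, 0.384006142616272), 1.304861068725586) ang -88.695145
bed ((0.5465834736824036, -0.19210603833198547), (0.07862073928117752, 0.1929865926504135), 1.3828802108764648) ang -88.61713
grey ((0.5621289014816284, 0.34016677737236023), (0.17074699699878693, 0.04585229232907295), 18.969650268554688) ang 18.96965
((362.72222900390625, 221.72222900390625), 4.611542224884033) ((346.0454406738281, 192.40908813476562), 5.509307384490967)
knob [ 0.5429 -0.039   0.1305] [ 0.5431 -0.0392  0.1306]
```

View pics/c1.png

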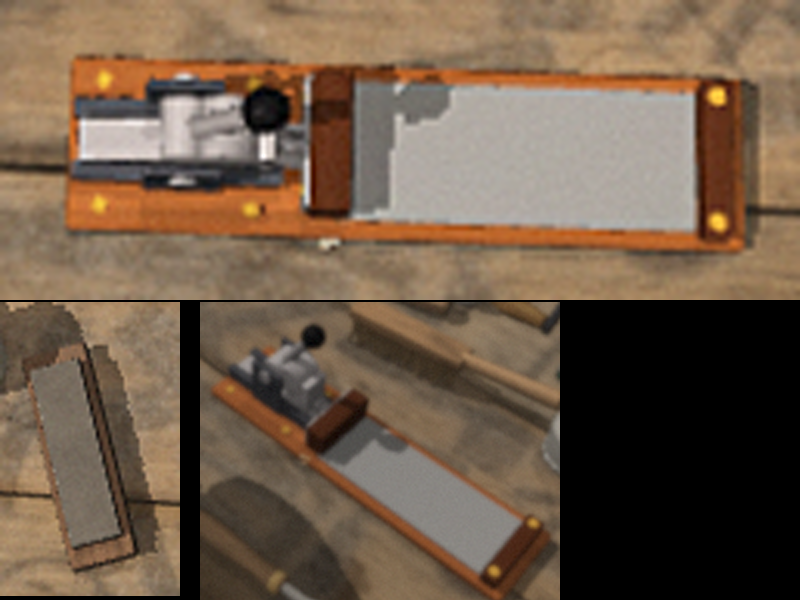

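The measurements agree with the given sizes. The board comes out at 100×384 mm, the grey stone at 171×46 mm, and the knob within 5 mm of where it should be. That puts the seat at about (0.546, -0.188), the holder's yaw at +1.3°, and the stone at (0.562, 0.340) with its length at 19°. I now move over the holder with the fingers shut.

Request:
servo_tool --xyz '[[-1,1.4,0],[-2,2.7,0],[-2,2.7,0],[-2,2.7,0],[-2,2.7,0],[-2,2.7,0],[-2,2.7,0],[-2,2.7,0],[-2,2.7,0],[-2,2.7,0],[-2,2.7,0],[-2,2.7,0]]' --turn '[[0,0,0],[0,0,0],[0,0,0],[0,0,0],[0,0,0],[0,0,0],[0,0,0],[0,0,0],[0,0,0],[0,0,0],[0,0,0],[0,0,0]]' --jaw '[255,255,255,255,255,255,255,255,255,255,255,255]'

```text
clock: 1.3
ee_pos: [0.3851, 0.1459, 0.2315]
ee_rot: [[0.342, 0.94, 0.0], [0.94, -0.342, 0.0], [0.0, 0.0, -1.0]]
ft_force: [-0.5, 0.4, -0.6]
gripper_width: 0.0002
```

Request:
servo_tool --xyz '[[-2,2.7,0],[-2,2.7,0],[-2,2.7,0],[-2,2.7,0],[-2,2.7,0],[-2,2.7,0],[-2,2.7,0],[-1.3,2.3,0],[0,0,0],[0,0,0],[0,0,0],[0,0,0]]' --turn '[[0,0,0],[0,0,0],[0,0,0],[0,0,0],[0,0,0],[0,0,0],[0,0,0],[0,0,0],[0,0,-0.124],[0,0,-0.124],[0,0,-0.124],[0,0,0]]' --jaw '[255,255,255,255,255,255,255,255,255,255,255,255]'

```text
clock: 2.3
ee_pos: [0.5315, -0.069, 0.2311]
ee_rot: [[-0.029, 1.0, -0.0], [1.0, 0.029, 0.0], [0.0, -0.0, -1.0]]
ft_force: [-0.2, -0.4, 0.2]
gripper_width: -0.0001
```

```bash
cat > go.py <<'E'
# usage: go.py hx hy z ang  (holder coords m, tool-x angle in holder deg) ; or w x y z ang (world)
import sys
from h import *
np.set_printoptions(precision=3,suppress=True)
S=np.array([.546,-.1882]); th=np.radians(1.3); Rh=np.array([[np.cos(th),-np.sin(th)],[np.sin(th),np.cos(th)]])
a=sys.argv[1:]; w=a[0]=='w'; a=[float(v) for v in a[w:]]
p=np.array(a[:2]); ang=np.radians(a[3])
if not w: p=S+Rh@p; ang+=th
s=env.state(); R=np.array(s['ee_rot']); T=np.r_[p,a[2]]
cur=np.arctan2(R[1,0],R[0,0]); d=(ang-cur+np.pi)%(2*np.pi)-np.pi
print('t',s['clock'],'pos',s['ee_pos'],'holder',np.r_[Rh.T@(s['ee_pos'][:2]-S),s['ee_pos'][2]],'xang',np.degrees(cur),'F',s['ft_force'],'w',s['gripper_width'],'q',s['qpos'])
print('tool shift cm',100*R.T@(T-s['ee_pos']),'turn z',-d,'tilt',R[2])
E
python3 go.py 0 .104 .112 90
```

```text
t 2.3 pos [ 0.532 -0.069  0.231] holder [-0.012  0.119  0.231] xang 91.67638962575705 F [-0.172 -0.387  0.227] w -0.00012825479844002125 q [-0.129  0.288  0.063  1.346  0.    -0.158]
tool shift cm [-1.557  1.172 11.91 ] turn z 0.006569238239809927 tilt [ 0. -0. -1.]
```

Request:
servo_tool --xyz '[[-1.6,1.2,0],[0,0,3],[0,0,3],[0,0,3],[0,0,2.9],[0,0,0],[1,0,0],[1,0,0],[1,0,0]]' --turn '[[0,0,0.006],[0,0,0],[0,0,0],[0,0,0],[0,0,0],[0,0,0],[0,0,0],[0,0,0],[0,0,0]]' --jaw '[255,255,255,255,255,255,255,255,255]'

```text
clock: 3.05
ee_pos: [0.5448, -0.0542, 0.1148]
ee_rot: [[-0.015, 1.0, 0.004], [1.0, 0.015, -0.002], [-0.002, 0.004, -1.0]]
ft_force: [0.3, -7.3, 5.2]
gripper_width: 0.0003
```

Request:
servo_tool --xyz '[[1,0,0],[1,0,0],[1,0,0],[1,0,0]]' --turn '[[0,0,0],[0,0,0],[0,0,0],[0,0,0]]' --jaw '[255,255,255,255]'

```text
clock: 3.38
ee_pos: [0.5439, -0.0134, 0.1145]
ee_rot: [[-0.017, 1.0, 0.003], [1.0, 0.017, -0.001], [-0.001, 0.003, -1.0]]
ft_force: [0.8, -4.2, 2.2]
gripper_width: -0.0
```

```bash
python3 go.py 0 .208 .112 90; python3 - <<'E'
from h import *
A=grab('scene')['color'][:,:,::-1]
cv2.imwrite('pics/s1.png',cv2.resize(A[110:330,250:500],None,fx=2.4,fy=2.4))
E
```

```text
t 3.3833 pos [ 0.544 -0.013  0.114] holder [0.002 0.175 0.114] xang 90.95370827364303 F [ 0.793 -4.173  2.247] w -5.975996102612198e-06 q [-0.024  0.348 -0.153  1.067 -0.001 -0.041]
tool shift cm [ 3.323 -0.205  0.246] turn z -0.00604393079734411 tilt [-0.001  0.003 -1.   ]
```

View pics/s1.png

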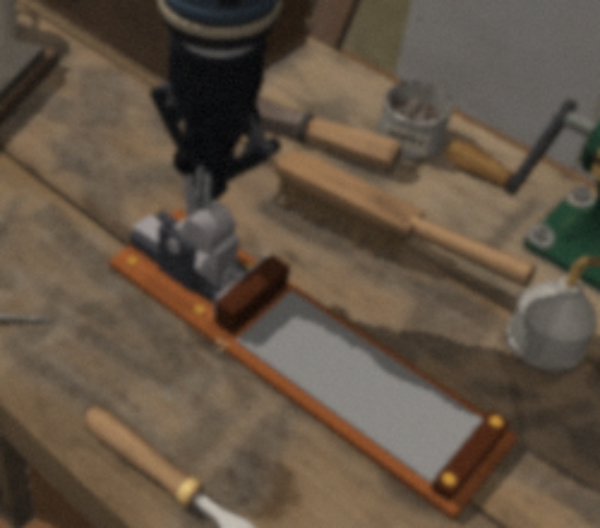

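The crop shows the shut fingers at about (200,180), behind the jaw housing and pushing the lever with about 4 N. I carry on in the same direction.

Request:
servo_tool --xyz '[[0.8,0,0],[0.8,0,0],[0.6,0,0],[0.4,0,0]]' --turn '[[0,0,0],[0,0,0],[0,0,0],[0,0,0]]' --jaw '[255,255,255,255]'

```text
clock: 3.77
ee_pos: [0.542, 0.0121, 0.1122]
ee_rot: [[-0.017, 1.0, -0.001], [1.0, 0.017, -0.0], [-0.0, -0.001, -1.0]]
ft_force: [1.2, -5.1, -3.0]
gripper_width: -0.0001
```

Request:
servo_tool --xyz '[[0.4,0,0],[0.3,0,0],[0,0,0]]' --turn '[[0,0,0],[0,0,0],[0,0,0]]' --jaw '[255,255,255]'

```text
clock: 4.02
ee_pos: [0.5417, 0.0189, 0.112]
ee_rot: [[-0.017, 1.0, -0.001], [1.0, 0.017, -0.0], [-0.0, -0.001, -1.0]]
ft_force: [0.4, -2.5, -0.9]
gripper_width: -0.0003
```

```bash
python3 go.py 0 .208 .112 90
```

```text
t 4.0167 pos [0.542 0.019 0.112] holder [0.    0.207 0.112] xang 90.99834537204275 F [ 0.396 -2.496 -0.882] w -0.0002979258276111011 q [ 0.035  0.35  -0.157  1.065 -0.     0.017]
tool shift cm [ 0.088 -0.042  0.001] turn z -0.00526486646173252 tilt [-0.    -0.001 -1.   ]
```

Request:
servo_tool --xyz '[[0.4,0,0],[0.3,0,0],[0,0,0]]' --turn '[[0,0,0],[0,0,0],[0,0,0]]' --jaw '[255,255,255]'

```text
clock: 4.27
ee_pos: [0.5416, 0.0228, 0.1119]
ee_rot: [[-0.015, 1.0, -0.001], [1.0, 0.015, -0.006], [-0.006, -0.001, -1.0]]
ft_force: [1.2, -26.6, -6.8]
gripper_width: 0.0
```

Request:
servo_tool --xyz '[[-1,0,0],[-1,0,-1],[0,0,-3],[0,0,-3],[0,0,-3],[2.5,-1,0],[3,-1,0],[3,-1,0],[3,-1,0],[3,0,0],[3,0,0],[3,0,0]]' --turn '[[0,0,0],[0,0,0],[0,0,0],[0,0,0],[0,0,0],[0,0,0],[0,0,0],[0,0,0],[0,0,0],[0,0,0],[0,0,0],[0,0,0]]' --jaw '[255,255,255,200,100,0,0,0,0,0,0,0]'

```text
clock: 5.27
ee_pos: [0.4985, 0.2113, 0.2135]
ee_rot: [[-0.017, 1.0, 0.001], [1.0, 0.017, 0.001], [0.001, 0.001, -1.0]]
ft_force: [0.4, 0.2, 0.3]
gripper_width: 0.0854
```

```bash
cat > lev.py <<'E'
from h import *
import sys
np.set_printoptions(precision=3,suppress=True)
S=np.array([.546,-.1882]); th=np.radians(1.3); Rh=np.array([[np.cos(th),-np.sin(th)],[np.sin(th),np.cos(th)]])
a=grab('top');b=grab('scene')
def kn(im):
    X=[]
    for t in np.linspace(-.6,.6,13): X.append(np.r_[S+Rh@[0,.19+.08*np.sin(t)],.062+.08*np.cos(t)])
    q=proj(im,X).astype(int); m=np.zeros(im['color'].shape[:2],np.uint8)
    cv2.polylines(m,[q.reshape(-1,1,2)],False,255,13)
    d=((im['color'].max(2)<42)*m).astype(np.uint8)
    d=(d>0).astype(np.uint8)*255
    c=cv2.findContours(d,cv2.RETR_EXTERNAL,cv2.CHAIN_APPROX_NONE)[0]
    return [(np.round(cv2.minEnclosingCircle(k)[0],1),round(cv2.minEnclosingCircle(k)[1],1)) for k in c if cv2.contourArea(k)>12]
ka,kb=kn(a),kn(b); print(ka,kb)
for p,_ in ka:
  for q,_ in kb:
    c1,d1=ray(a,p);c2,d2=ray(b,q);d1=d1[0];d2=d2[0]
    s=np.linalg.lstsq(np.c_[d1,-d2],c2-c1,rcond=None)[0]; P=(c1+s[0]*d1+c2+s[1]*d2)/2
    h=Rh.T@(P[:2]-S); print('knob holder',h,P[2],'miss',np.linalg.norm(c1+s[0]*d1-c2-s[1]*d2),'lever',.611+np.arctan2(h[1]-.19,P[2]-.062))
if len(sys.argv)>1:
    f=lambda I:cv2.resize(I[:,:,::-1],None,fx=3,fy=3)
    cv2.imwrite('pics/'+sys.argv[1],np.vstack([f(a['color'][190:265,290:480]),f(b['color'][165:285,290:480])]))
E
python3 lev.py l1.png; python3 go.py w .562 .340 .12 109
```

```text
[(array([329.5, 220.9]), 4.6)] [(array([315.7, 173.8]), 5.0)]
knob holder [0.    0.236] 0.1276885444414934 miss 0.0013868019802407952 lever 1.222361038466137
t 5.3667 pos [0.498 0.213 0.213] holder [-0.038  0.402  0.213] xang 91.17984180750668 F [ 0.256 -0.686 -0.746] w 0.08534215695843603 q [0.403 0.303 0.038 1.305 0.002 0.383]
tool shift cm [12.522  6.616  9.324] turn z -0.31102043368525 tilt [ 0.002  0.    -1.   ]
```

View pics/l1.png

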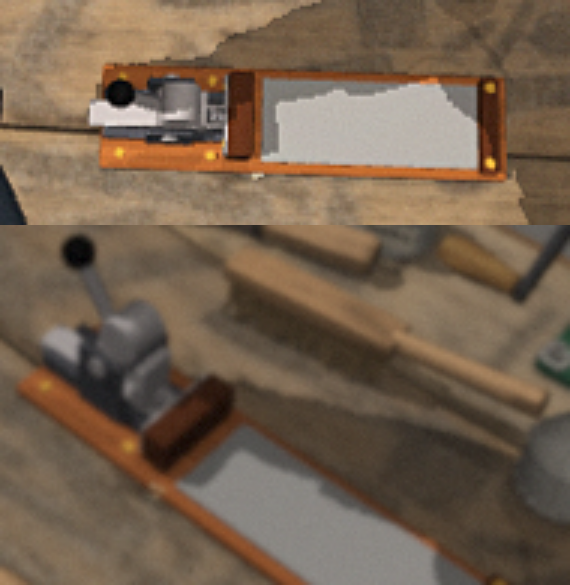

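The lever is fully out: the knob is at crop (118,93) and (78,252), which works out to an angle of 1.22, and the jaw is drawn back. Next I pick up the stone.

Request:
servo_tool --xyz '[[3.1,1.65,0],[3.1,1.65,0],[3.1,1.65,0],[3.2,1.65,0],[0,0,2],[0,0,2.5],[0,0,2.5],[0,0,2.3],[0,0,0],[0,0,0]]' --turn '[[0,0,0],[0,0,0],[0,0,0],[0,0,0],[0,0,-0.1],[0,0,-0.105],[0,0,-0.106],[0,0,0],[0,0,0],[0,0,0]]' --jaw '[0,0,0,0,0,0,0,0,0,0]'

```text
clock: 6.2
ee_pos: [0.5623, 0.3351, 0.1195]
ee_rot: [[-0.321, 0.947, -0.002], [0.947, 0.321, -0.0], [0.0, -0.002, -1.0]]
ft_force: [-0.5, -0.1, 1.2]
gripper_width: 0.085
```

```bash
python3 go.py w .562 .340 .018 109
```

```text
t 6.2 pos [0.562 0.335 0.12 ] holder [0.028 0.523 0.12 ] xang 108.73406379946827 F [-0.5   -0.129  1.209] w 0.08503672197131483 q [0.537 0.575 0.214 1.212 0.    0.21 ]
tool shift cm [ 0.468  0.148 10.155] turn z -0.0046414622995225585 tilt [ 0.    -0.002 -1.   ]
```

Request:
servo_tool --xyz '[[0.47,0.15,2],[0,0,2.5],[0,0,2.5],[0,0,1.5],[0,0,1],[0,0,0.36],[0,0,0],[0,0,0]]' --turn '[[0,0,-0.004],[0,0,0],[0,0,0],[0,0,0],[0,0,0],[0,0,0],[0,0,0],[0,0,0]]' --jaw '[0,0,0,0,0,0,0,0]'

```text
clock: 6.87
ee_pos: [0.5634, 0.3413, 0.0224]
ee_rot: [[-0.326, 0.945, 0.002], [0.945, 0.326, 0.001], [0.001, 0.002, -1.0]]
ft_force: [0.6, -0.1, -0.0]
gripper_width: 0.0854
```

Request:
servo_tool --xyz '[[0,0,0],[0,0,0],[0,0,0],[0,0,0],[0,0,0],[0,0,0],[0,0,0],[0,0,0]]' --turn '[[0,0,0],[0,0,0],[0,0,0],[0,0,0],[0,0,0],[0,0,0],[0,0,0],[0,0,0]]' --jaw '[150,255,255,255,255,255,255,255]' --force 60

```text
clock: 7.53
ee_pos: [0.5629, 0.341, 0.0217]
ee_rot: [[-0.326, 0.945, 0.001], [0.945, 0.326, 0.001], [0.0, 0.001, -1.0]]
ft_force: [-1.8, -1.1, 8.3]
gripper_width: 0.0445
```

```bash
python3 go.py w .562 .340 .018 109
```

```text
t 7.5333 pos [0.563 0.341 0.022] holder [0.029 0.529 0.022] xang 109.03091330276139 F [-1.764 -1.11   8.288] w 0.04449114068379496 q [ 0.545  0.641  0.072  1.001 -0.     0.213]
tool shift cm [-0.063 -0.114  0.366] turn z 0.0005395389158522335 tilt [ 0.     0.001 -1.   ]
```

Request:
servo_tool --xyz '[[0,0,-0.5],[0,0,-1],[0,0,-2],[0,0,-2],[0,0,-2],[0,0,-2],[0,0,-2],[0,0,-2],[0,0,-2],[0,0,-1],[0,0,0]]' --turn '[[0,0,0],[0,0,0],[0,0,0],[0,0,0],[0,0,0],[0,0,0],[0,0,0],[0,0,0],[0,0,0],[0,0,0],[0,0,0]]' --jaw '[255,255,255,255,255,255,255,255,255,255,255]'

```text
clock: 8.45
ee_pos: [0.5633, 0.3413, 0.1883]
ee_rot: [[-0.326, 0.945, 0.003], [0.945, 0.326, 0.002], [0.001, 0.003, -1.0]]
ft_force: [0.6, 0.2, -7.6]
gripper_width: 0.0445
```

```bash
python3 go.py 0 0 .19 180; python3 - <<'E'
from h import *
A=grab('top')['color'][:,:,::-1];B=grab('scene')['color'][:,:,::-1]
f=lambda I,s:cv2.resize(I,None,fx=s,fy=s)
cv2.imwrite('pics/g1.png',np.hstack([f(A[140:290,180:300],3),f(B[60:210,190:330],3)]))
E
```

```text
t 8.45 pos [0.563 0.341 0.188] holder [0.029 0.529 0.188] xang 109.03528480357836 F [ 0.568  0.176 -7.619] w 0.04446798765982993 q [ 0.545  0.561  0.366  1.372 -0.     0.212]
tool shift cm [-49.49  -18.908  -0.267] turn z -1.261257213193538 tilt [ 0.001  0.003 -1.   ]
```

View pics/g1.png

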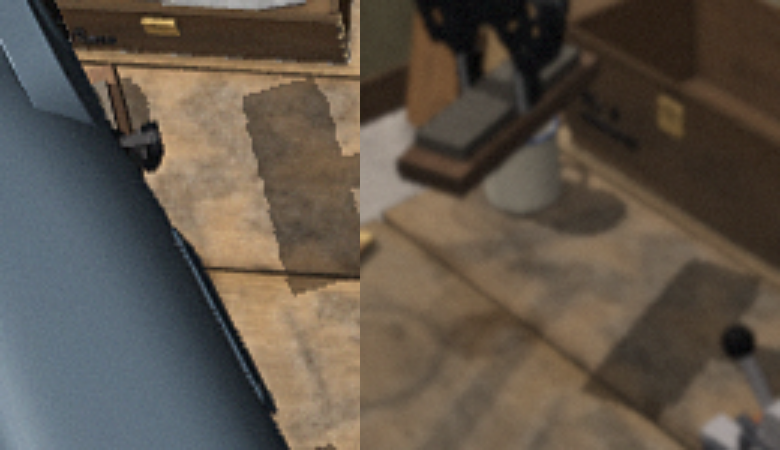

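The stone is gripped level across its grey part, at crop (490,120), and the wrist reads about 7.6 N. I carry it over the bed.

Request:
servo_tool --xyz '[[-0.9,-0.35,0],[-1.8,-0.7,0],[-2.75,-1.05,0],[-2.75,-1.05,0],[-2.75,-1.05,0],[-2.75,-1.05,0],[-2.75,-1.05,0],[-2.75,-1.05,0],[-2.75,-1.05,0],[-2.75,-1.05,0],[-2.75,-1.05,0],[-2.75,-1.05,0]]' --turn '[[0,0,0],[0,0,0],[0,0,0],[0,0,0],[0,0,0],[0,0,0],[0,0,0],[0,0,0],[0,0,0],[0,0,0],[0,0,0],[0,0,0]]' --jaw '[255,255,255,255,255,255,255,255,255,255,255,255]'

```text
clock: 9.55
ee_pos: [0.5505, 0.0158, 0.1844]
ee_rot: [[-0.326, 0.945, -0.002], [0.945, 0.326, -0.0], [0.0, -0.002, -1.0]]
ft_force: [0.7, 0.8, -7.3]
gripper_width: 0.0441
```

Request:
servo_tool --xyz '[[-2.75,-1.05,0],[-2.75,-1.05,0],[-2.75,-1.05,0],[-2.75,-1.05,0],[-2.75,-1.05,0],[-2.75,-1.05,0],[-1.8,-0.7,0],[-0.9,-0.35,0],[0,0,0]]' --turn '[[0,0,0],[0,0,0],[0,0,0],[0,0,0],[0,0,0],[0,0,0],[0,0,0],[0,0,0],[0,0,0]]' --jaw '[255,255,255,255,255,255,255,255,255]'

```text
clock: 10.3
ee_pos: [0.5438, -0.1898, 0.1844]
ee_rot: [[-0.324, 0.946, -0.002], [0.946, 0.324, 0.0], [0.001, -0.002, -1.0]]
ft_force: [0.0, -0.0, -6.2]
gripper_width: 0.0445
```

Request:
servo_tool --xyz '[[0,0,0],[0,0,0],[0,0,0],[0,0,0],[0,0,0],[0,0,0],[0,0,0],[0,0,0],[0,0,0],[0,0,0],[0,0,0],[0,0,0]]' --turn '[[0,0,-0.06],[0,0,-0.12],[0,0,-0.12],[0,0,-0.12],[0,0,-0.12],[0,0,-0.12],[0,0,-0.12],[0,0,-0.12],[0,0,-0.12],[0,0,-0.12],[0,0,-0.12],[0,0,0]]' --jaw '[255,255,255,255,255,255,255,255,255,255,255,255]'

```text
clock: 11.3
ee_pos: [0.5445, -0.1868, 0.185]
ee_rot: [[-1.0, -0.028, -0.001], [-0.028, 1.0, 0.001], [0.001, 0.001, -1.0]]
ft_force: [-0.4, -0.2, -6.5]
gripper_width: 0.044
```

```bash
python3 go.py 0 0.004 .08 180; python3 -c "from h import *;print(env.state()['ft_torque'])"
```

```text
t 11.3 pos [ 0.544 -0.187  0.185] holder [-0.001  0.001  0.185] xang -178.37106876870965 F [-0.417 -0.235 -6.52 ] w 0.04398900123568923 q [-0.331  0.382  0.079  1.269  0.    -1.93 ]
tool shift cm [-0.16   0.253 10.503] turn z 0.0057409329986555235 tilt [ 0.001  0.001 -1.   ]
[ 0.01196066 -0.06377311 -0.03467009]
```

Request:
servo_tool --xyz '[[-0.15,0.45,2],[0,0,3],[0,0,3],[0,0,2],[0,0,0.7],[0,0,0],[0,0,0]]' --turn '[[0,0,0.006],[0,0,0],[0,0,0],[0,0,0],[0,0,0],[0,0,0],[0,0,0]]' --jaw '[255,255,255,255,255,255,255]'

```text
clock: 11.88
ee_pos: [0.5466, -0.1831, 0.0794]
ee_rot: [[-1.0, -0.014, 0.0], [-0.014, 1.0, -0.0], [-0.0, -0.0, -1.0]]
ft_force: [0.1, 0.6, -6.4]
gripper_width: 0.0441
```

```bash
python3 go.py 0 0.006 .037 180; python3 - <<'E'
from h import *
A=grab('top');B=grab('scene')
f=lambda I,s:cv2.resize(I[:,:,::-1],None,fx=s,fy=s)
print(A['color'].shape)
cv2.imwrite('pics/p1.png',np.vstack([f(A['color'][195:265,330:480],4),f(B['color'][210:330,320:470],3)[:, :450].repeat(1,1) if 0 else cv2.copyMakeBorder(f(B['color'][205:315,330:480],2.8),0,0,0,180,0)]))
E
```

```text
t 11.8833 pos [ 0.547 -0.183  0.079] holder [0.001 0.005 0.079] xang -179.20428482494748 F [ 0.133  0.6   -6.388] w 0.04412215577149179 q [-0.323  0.439 -0.111  1.021  0.    -1.908]
tool shift cm [0.074 0.09  4.245] turn z -0.008801430563176282 tilt [-0. -0. -1.]
(400, 640, 3)
```

View pics/p1.png

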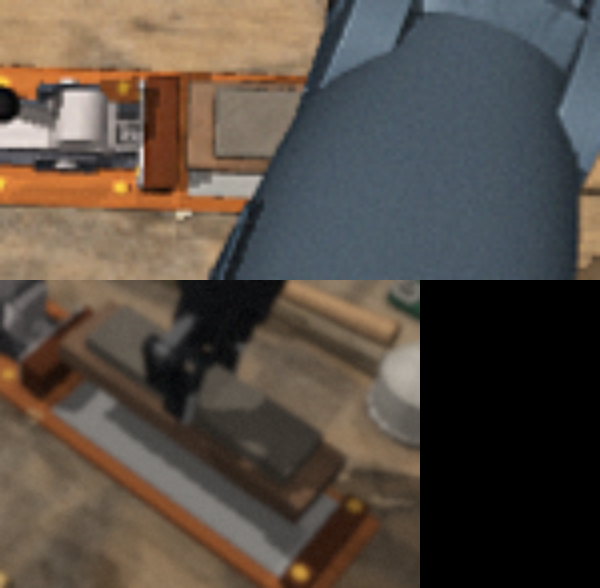

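The held stone is level above the bed. In top, the block's jaw end is at about column 377, rows 215–237, just in front of the jaw. In scene, the far corner hangs above the bed just short of the stop. I check both by ray.

```bash
python3 - <<'E'
from h import *
np.set_printoptions(precision=4,suppress=True)
S=np.array([.546,-.1882]); th=np.radians(1.3); Rh=np.array([[np.cos(th),-np.sin(th)],[np.sin(th),np.cos(th)]])
A=grab('top');B=grab('scene')
H=lambda P:(P[:,:2]-S)@Rh
h=A['color'].astype(int)
print('row226 cols370-392',h[226,370:392].tolist())
for n,im,px,z in(('block end',A,[[377,216],[377,237]],.0797),('grey end',A,[[383.8,217],[383.8,233.5]],.0927),
 ('scene block corners(far end top)',B,[[330+345/2.8,205+(460-280)/2.8],[330+297/2.8,205+(510-280)/2.8]],.0797),
 ('jaw top edge',A,[[376.5,214],[376.5,242]],.046)): print(n,H(onz(im,px,z)))
E
```

```text
row226 cols370-392 [[113, 54, 31], [108, 56, 24], [106, 54, 29], [108, 56, 31], [75, 39, 21], [133, 74, 36], [107, 69, 38], [109, 83, 64], [154, 118, 92], [149, 115, 87], [152, 117, 85], [154, 114, 86], [146, 110, 82], [106, 78, 60], [111, 104, 90], [127, 118, 104], [130, 119, 104], [129, 119, 103], [131, 120, 104], [132, 116, 104], [126, 120, 103], [129, 116, 102]]
block end [[ 0.0267  0.1079]
 [-0.0311  0.1067]]
grey end [[ 0.0222  0.0905]
 [-0.0229  0.0897]]
scene block corners(far end top) [[ 0.0254 -0.099 ]
 [-0.0306 -0.0964]]
jaw top edge [[ 0.0388  0.1067]
 [-0.0401  0.1051]]
```

The stone's centre is at holder y ≈ +4.7 mm, the middle of the 0–10 mm gap, and it is aligned to within 1°. I lower it.

Request:
servo_tool --xyz '[[0,0,1],[0,0,1],[0,0,1],[0,0,0.7],[0,0,0.4],[0,0,0],[0,0,0]]' --turn '[[0,0,-0.008],[0,0,0],[0,0,0],[0,0,0],[0,0,0],[0,0,0],[0,0,0]]' --jaw '[255,255,255,255,255,255,255]'

```text
clock: 12.67
ee_pos: [0.5463, -0.1833, 0.0375]
ee_rot: [[-1.0, -0.023, -0.0], [-0.023, 1.0, 0.0], [0.0, 0.0, -1.0]]
ft_force: [-0.4, -0.2, -7.0]
gripper_width: 0.0447
```

```bash
python3 go.py 0 0.005 .036 180
```

```text
t 12.6667 pos [ 0.546 -0.183  0.038] holder [0.    0.005 0.038] xang -178.66073677460707 F [-0.375 -0.238 -7.023] w 0.04470892720115228 q [-0.324  0.475 -0.169  0.927 -0.    -1.918]
tool shift cm [0.039 0.008 0.151] turn z 0.0006852725580586139 tilt [ 0.  0. -1.]
```

Request:
servo_tool --xyz '[[0,0,0.1],[0,0,0.1],[0,0,0]]' --turn '[[0,0,0],[0,0,0],[0,0,0]]' --jaw '[255,255,255]'

```text
clock: 12.92
ee_pos: [0.5465, -0.1834, 0.0359]
ee_rot: [[-1.0, -0.023, 0.0], [-0.023, 1.0, -0.0], [-0.0, -0.0, -1.0]]
ft_force: [0.4, 0.1, -6.9]
gripper_width: 0.0442
```

```bash
python3 go.py 0 0.005 .036 180
```

```text
t 12.9167 pos [ 0.547 -0.183  0.036] holder [0.001 0.005 0.036] xang -178.65869114825023 F [ 0.428  0.136 -6.897] w 0.044248620660586824 q [-0.324  0.476 -0.171  0.923 -0.    -1.918]
tool shift cm [ 0.064  0.017 -0.015] turn z 0.0007209754732517837 tilt [-0. -0. -1.]
```

Request:
servo_tool --xyz '[[0,0,0.1],[0,0,0.05],[0,0,0]]' --turn '[[0,0,0],[0,0,0],[0,0,0]]' --jaw '[255,255,255]'

```text
clock: 13.17
ee_pos: [0.5466, -0.1834, 0.0355]
ee_rot: [[-1.0, -0.023, 0.001], [-0.023, 1.0, -0.0], [-0.001, -0.0, -1.0]]
ft_force: [-6.4, 2.2, 12.7]
gripper_width: 0.044
```

```bash
python3 go.py 0 0.005 .036 180
```

```text
t 13.1667 pos [ 0.547 -0.183  0.035] holder [0.001 0.005 0.035] xang -178.6586324756791 F [-6.434  2.219 12.653] w 0.04404652033539013 q [-0.324  0.476 -0.173  0.921 -0.    -1.918]
tool shift cm [ 0.072  0.02  -0.053] turn z 0.0007219995027991644 tilt [-0.001 -0.    -1.   ]
```

Contact: about 20 N change at the expected height. I release, rise, and move round beyond the lever.

Request:
servo_tool --xyz '[[0,0,-0.1],[0,0,0],[0,0,0],[0,0,0],[0,0,0],[0,0,-1],[0,0,-2],[0,0,-3],[0,0,-3],[0,0,-3],[0,0,-3],[0,0,-1.5]]' --turn '[[0,0,0],[0,0,0],[0,0,0],[0,0,0],[0,0,0],[0,0,0],[0,0,0],[0,0,0],[0,0,0],[0,0,0],[0,0,0],[0,0,0]]' --jaw '[120,0,0,0,0,0,0,0,0,0,0,0]'

```text
clock: 14.17
ee_pos: [0.5472, -0.1836, 0.2048]
ee_rot: [[-1.0, -0.023, 0.004], [-0.023, 1.0, -0.001], [-0.004, -0.001, -1.0]]
ft_force: [0.5, -0.4, 0.5]
gripper_width: 0.0854
```

Request:
servo_tool --xyz '[[0,1.5,0],[0,3.3,0],[0,3.3,0],[0,3.3,0],[0,3.3,0],[0,3.3,0],[0,3.3,0],[0,3.3,0],[0,3.3,0],[0,1.5,0],[0,0,0]]' --turn '[[0,0,0],[0,0,0],[0,0,0],[0,0,0],[0,0,0],[0,0,0],[0,0,0],[0,0,0],[0,0,0],[0,0,0],[0,0,0]]' --jaw '[0,100,255,255,255,255,255,255,255,255,255]'

```text
clock: 15.08
ee_pos: [0.5386, 0.1141, 0.1999]
ee_rot: [[-1.0, -0.027, -0.001], [-0.027, 1.0, 0.001], [0.001, 0.001, -1.0]]
ft_force: [0.2, -0.2, -0.4]
gripper_width: -0.0004
```

```bash
python3 go.py 0 0.29 .118 180; python3 lev.py l2.png
```

```text
t 15.0833 pos [0.539 0.114 0.2  ] holder [-0.001  0.302  0.2  ] xang -178.45349711795808 F [ 0.171 -0.211 -0.376] w -0.0004002461769650898 q [ 0.208  0.325  0.035  1.281  0.001 -1.39 ]
tool shift cm [-0.05 -1.24  8.19] turn z 0.004302286907286401 tilt [ 0.001  0.001 -1.   ]
[] [(array([315.7, 173.9]), 5.1)]
```

View pics/l2.png

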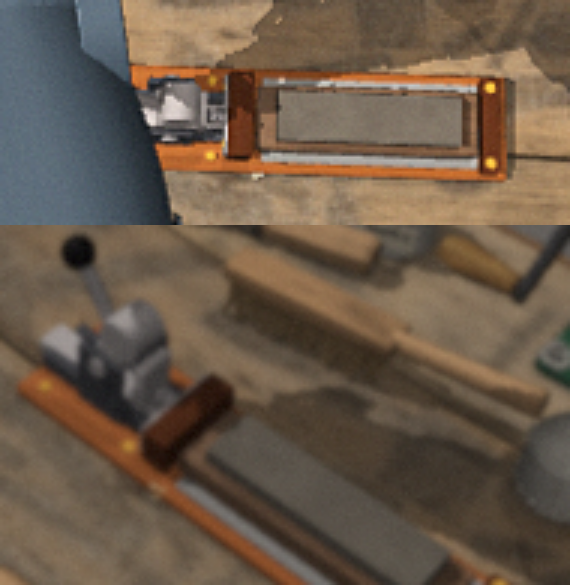

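The stone lies flat and square on the bed between stop and jaw, over the crop area (262–475, 85–160), and the lever is still out. Next I push the lever back from the outer side.

Request:
servo_tool --xyz '[[0,0,2],[0,0,3],[0,0,2.1],[0,0,1],[0,0,0],[0,-1.5,0],[0,-1,0],[0,-1,0],[0,-1,0],[0,-1,0]]' --turn '[[0,0,0.004],[0,0,0],[0,0,0],[0,0,0],[0,0,0],[0,0,0],[0,0,0],[0,0,0],[0,0,0],[0,0,0]]' --jaw '[255,255,255,255,255,255,255,255,255,255]'

```text
clock: 16.02
ee_pos: [0.5413, 0.0554, 0.1204]
ee_rot: [[-1.0, -0.019, 0.002], [-0.019, 1.0, 0.002], [-0.002, 0.002, -1.0]]
ft_force: [-0.5, 7.0, 2.6]
gripper_width: -0.0002
```

Request:
servo_tool --xyz '[[0,-0.8,0],[0,-0.8,0],[0,-0.8,0],[0,-0.8,0]]' --turn '[[0,0,0],[0,0,0],[0,0,0],[0,0,0]]' --jaw '[255,255,255,255]'

```text
clock: 16.35
ee_pos: [0.5418, 0.0232, 0.1202]
ee_rot: [[-1.0, -0.019, 0.002], [-0.019, 1.0, 0.001], [-0.002, 0.001, -1.0]]
ft_force: [-0.1, 5.2, 2.3]
gripper_width: -0.0002
```

```bash
python3 go.py 0 0.168 .119 180
```

```text
t 16.35 pos [0.542 0.023 0.12 ] holder [0.001 0.211 0.12 ] xang -178.89699761532518 F [-0.139  5.201  2.338] w -0.00015530741698680797 q [ 0.042  0.343 -0.146  1.081  0.001 -1.548]
tool shift cm [ 0.041 -4.34   0.115] turn z -0.0034382570060014217 tilt [-0.002  0.001 -1.   ]
```

Request:
servo_tool --xyz '[[0,-0.8,0],[0,-0.8,0],[0,-0.8,0],[0,-0.6,0],[0,-0.5,0]]' --turn '[[0,0,0],[0,0,0],[0,0,0],[0,0,0],[0,0,0]]' --jaw '[255,255,255,255,255]'

```text
clock: 16.77
ee_pos: [0.5413, -0.0119, 0.1188]
ee_rot: [[-1.0, -0.019, -0.001], [-0.019, 1.0, 0.001], [0.001, 0.001, -1.0]]
ft_force: [-2.3, 6.9, -4.3]
gripper_width: -0.0002
```

Request:
servo_tool --xyz '[[0,-0.4,0],[0,-0.3,0],[0,0,0]]' --turn '[[0,0,0],[0,0,0],[0,0,0]]' --jaw '[255,255,255]'

```text
clock: 17.02
ee_pos: [0.5413, -0.0188, 0.1186]
ee_rot: [[-1.0, -0.019, -0.002], [-0.019, 1.0, 0.001], [0.002, 0.001, -1.0]]
ft_force: [-0.6, 4.9, -1.8]
gripper_width: -0.0002
```

```bash
python3 go.py 0 0.168 .119 180
```

```text
t 17.0167 pos [ 0.541 -0.019  0.119] holder [-0.001  0.169  0.119] xang -178.9076477063898 F [-0.628  4.902 -1.788] w -0.00024313007862718564 q [-0.035  0.345 -0.146  1.081  0.001 -1.625]
tool shift cm [-0.089 -0.142 -0.038] turn z -0.0036241361607167732 tilt [ 0.002  0.001 -1.   ]
```

Force is still only friction, so I go on in small steps until the limit is felt.

Request:
servo_tool --xyz '[[0,-0.3,0],[0,-0.2,0],[0,0,0]]' --turn '[[0,0,0],[0,0,0],[0,0,0]]' --jaw '[255,255,255]'

```text
clock: 17.27
ee_pos: [0.5412, -0.0216, 0.1185]
ee_rot: [[-1.0, -0.021, -0.002], [-0.021, 1.0, 0.005], [0.002, 0.005, -1.0]]
ft_force: [-0.4, 22.9, -5.6]
gripper_width: -0.0002
```

```bash
python3 go.py 0 0.168 .119 180
```

```text
t 17.2667 pos [ 0.541 -0.022  0.118] holder [-0.001  0.167  0.118] xang -178.82386541718117 F [-0.354 22.881 -5.639] w -0.0001595421588861998 q [-0.043  0.346 -0.145  1.082  0.005 -1.634]
tool shift cm [-0.099  0.138 -0.052] turn z -0.002161859359167906 tilt [ 0.002  0.005 -1.   ]
```

The limit shows at 23 N, at the expected position. I back off, rise and move well clear to look.

Request:
servo_tool --xyz '[[0,1,0],[0,2,0],[0,1,-1],[0,0,-3],[0,0,-3],[0,3,-2],[0,3,0],[0,3,0],[0,3,0],[0,3,0],[0,3,0],[0,3,0]]' --turn '[[0,0,0],[0,0,0],[0,0,0],[0,0,0],[0,0,0],[0,0,0],[0,0,0],[0,0,0],[0,0,0],[0,0,0],[0,0,0],[0,0,0]]' --jaw '[255,255,255,255,255,255,255,255,255,255,255,255]'

```text
clock: 18.27
ee_pos: [0.5371, 0.2277, 0.2101]
ee_rot: [[-1.0, -0.019, 0.001], [-0.019, 1.0, -0.001], [-0.001, -0.001, -1.0]]
ft_force: [-0.2, -0.1, 0.5]
gripper_width: -0.0
```

```bash
python3 lev.py l3.png; python3 - <<'E'
from h import *
np.set_printoptions(precision=4,suppress=True)
S=np.array([.546,-.1882]); th=np.radians(1.3); Rh=np.array([[np.cos(th),-np.sin(th)],[np.sin(th),np.cos(th)]])
A=grab('top','top9.png');H=cv2.cvtColor(A['color'],cv2.COLOR_RGB2HSV).astype(int)
m=np.zeros((400,640),np.uint8); m[205:250,368:462]=((H[...,1]<75)&(H[...,2]<150))[205:250,368:462]*255
m=cv2.morphologyEx(m,cv2.MORPH_OPEN,np.ones((7,7)))
c=max(cv2.findContours(m,cv2.RETR_EXTERNAL,cv2.CHAIN_APPROX_NONE)[0],key=cv2.contourArea)
P=((onz(A,c[:,0],.049)[:,:2]-S)@Rh).astype(np.float32); print('grey in holder',cv2.minAreaRect(P))
E
```

```text
[(array([364.7, 222. ]), 4.8)] [(array([348.3, 194.7]), 5.4)]
knob holder [0.001 0.143] 0.12753560342925563 miss 0.0010191295871100378 lever -0.006398177848359166
grey in holder ((-8.64807516336441e-05, 0.00036838650703430176), (0.04498063400387764, 0.17056801915168762), 2.1565635204315186)
```

View pics/l3.png

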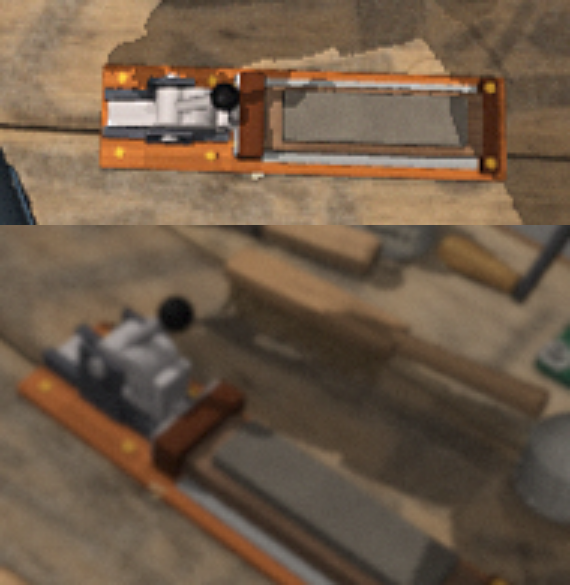

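The lever reads -0.006, fully locked, and the stone's centre is 0.4 mm from the seat. The mask gave a 2.2° yaw, which may come from the shadow, so I check it on the edges before handing in.

```bash
python3 - <<'E'
from h import *
np.set_printoptions(precision=4,suppress=True)
S=np.array([.546,-.1882]); th=np.radians(1.3); Rh=np.array([[np.cos(th),-np.sin(th)],[np.sin(th),np.cos(th)]])
A=grab('top'); I=A['color'].astype(float); sat=I[...,0]-I[...,2]; V=I.sum(2)/3
def edge(F,sg,x0,y0,y1,z,n):
    pts=[]
    for u in range(*x0):
        g=sg*np.gradient(F[:,u])[y0:y1]; i=g.argmax(); w=np.clip(g[max(i-1,0):i+2],0,None); pts.append((u,y0+max(i-1,0)+(w*np.arange(len(w))).sum()/w.sum()))
    P=(onz(A,pts,z)[:,:2]-S)@Rh
    for _ in range(3):
        k=np.polyfit(P[:,1],P[:,0],1); r=abs(P[:,0]-np.polyval(k,P[:,1])); P=P[r<max(2*np.median(r),5e-4)]
    print(n,'yaw deg %.2f x at middle %.4f n %d'%(-np.degrees(k[0]),k[1],len(P)))
edge(sat,1,(388,440),234,244,.049,'grey front edge')
edge(sat,-1,(388,440),216,226,.049,'grey back edge')
edge(V,1,(385,445),238,246,.036,'block front/bed')
edge(sat,1,(385,445),240,250,.014,'bed front/board')
E
python3 go.py 0 0 .2 180
```

```text
grey front edge yaw deg 0.08 x at middle -0.0252 n 35
grey back edge yaw deg 0.39 x at middle 0.0342 n 46
block front/bed yaw deg 0.21 x at middle -0.0340 n 50
bed front/board yaw deg 0.20 x at middle -0.0399 n 60
t 18.4667 pos [0.537 0.227 0.21 ] holder [0.001 0.415 0.21 ] xang -178.80063928309758 F [-0.025 -0.957  0.517] w 0.00025258651217526575 q [ 0.4    0.392  0.155  1.334 -0.001 -1.192]
tool shift cm [ -0.012 -41.513   0.993] turn z -0.001756486846899108 tilt [-0.    -0.001 -1.   ]
```

The stone is parallel to the bed (both edges 0.2°), and the arm is clear. I hand the job in.

```bash
python3 -c "from rig import env; print(env.finish_job())"
```

```text
the job is handed in; nothing more can be done
None
```

The stone is clamped in the holder and the job is handed in, at about 18.5 s on the robot's clock. I flipped the lever out to 1.22, laid the stone on the bed in the middle of the gap, and pushed the lever back to its limit.

**Last checks:**
- **Lever:** it measures -0.006 rad, so it is fully locked. The force rose to about 23 N at the limit.
- **Stone:** its centre is about 0.4 mm from the seat.
- **Arm:** it was about 0.15 m beyond the end of the holder and touching nothing. The highest contact force in the readings was about 27 N, when the lever reached its outer limit.
- **Other tools:** I kept the arm clear of the chisel, gimlet, driver and brush, but I did not measure their positions again at the end.

**One disagreement:** a rough colour mask gave the stone a 2.2° yaw. Line fits of the block's front edge and the bed's edge both gave 0.2°. The grey stone's front edge gave 0.1°, and its back edge gave 0.4°, but that fit lay about 10 mm out of place. I trusted the line fits, as shadow probably spoiled the mask.

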